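Hold a sample panel home against fence and table

TASK

Draw the tallest of the three sample panels straight up out of the slotted rack by its top edge, and stand it upright on the table on its lower edge, face flat against the fence on the side where the stop block is and its end right up to the stop block. Press it down onto the table and sideways against the fence together in one diagonal push, about a kilo to two of push each way and never ramming it, and finish while still holding it pressed there so that I can clamp it. Leave the other two panels in the rack and everything else on the table where it is.

Things in the scene. Friction and masses are not known exactly. Their poses are not given: they have to be found in the camera images.
- panel_tall: (All sizes in mm.) The workpiece: the tallest of three plain brown wooden sample panels standing on edge in the rack. 120 wide (its x) x 12 thick (its y) x 150 tall (its z), 0.10 to 0.19 kg. Origin: centre of its lower edge face. Both faces and both ends are alike, so it may be turned half a turn.
- panel_mid: A shorter panel of the same wood in the rack, 120 x 12 x 110 tall, axes and origin alike; stays in the rack. Which of the three slots each panel is in varies.
- panel_short: The shortest panel in the rack, 120 x 12 x 90 tall, axes and origin alike; stays in the rack.
- rack: Fixed plywood panel rack, open at the top, 150 (x) x 230 (y) x 70 high. Origin: centre of its underside, on the table. Three parallel slots 65 apart along its y; the panels' planes lie along the rack's x and z. Panels stand on its floor, 10 above the table; only their two ends sit in upright grooves (15 wide, 60 tall, up to 70 above the table), with about 1.5 of play each way, so a panel comes out straight upward, once its lower edge is 70 above the table.
- fence: Fixed straight aluminium bar on the table, 240 long (its x) x 20 thick (its y) x 50 high. Origin: centre of its underside, on the table (z = 0). The working face is the +y face, 10 from the origin: the face beside which the stop block stands.
- stop: Fixed steel stop block on the table touching the fence's working face towards the fence's +x end, 30 (x) x 50 (y) x 45 high, axes parallel to the fence's. Origin: centre of its underside. Its -x face (15 from the origin) is the stop face that the panel's end goes up to. It stands at a different place along the fence each time.
- table: The grey table top, rigid, top at z = 0. Origin: the middle of the table, on its top surface.
- tin: Bystander, leave alone: small brown tin, 56 diameter x 55 high, between rack and fence. Origin: centre of its underside.
- can_a: Bystander, leave alone: paint can, 100 diameter x 120 high. Origin: centre of its underside.
- can_b: Bystander, leave alone: paint can, 100 diameter x 120 high. Origin: centre of its underside.
- bottle_a: Bystander, leave alone: white bottle, 66 diameter x 170 high. Origin: centre of its underside.
- bottle_b: Bystander, leave alone: white bottle, 66 diameter x 170 high. Origin: centre of its underside.
Things that resemble listed ones, but are neither listed nor needed, are in the scene too. Leave any red look-alike of the stop alone.

How it is judged:
On the way:
1. the tall panel is lifted clear above the rack's grooves, in the gripper (z of panel_tall in the frame of rack above 0.072 m and contact force between the fingers and panel_tall above 1 N), for 0.2 s.
At the end, for the whole second after the job is handed in: the tall panel stands on the table (lower edge within 5 mm), upright and parallel to the fence within 5 degrees, its face within 6 mm of the fence, its end within 10 mm of the stop, still, touched by the fingers, pressing on the fence with over 4 N and the table with over 6 N (height (world z) of panel_tall below 0.005 m and angle between panel_tall's own z axis and vertical below 0.09 rad and angle between the y axis of panel_tall and the y axis of fence, either way round below 0.09 rad and y of panel_tall in the frame of fence between 0.012 and 0.022 m and x of panel_tall in the frame of stop between -0.085 and -0.07 m and contact force between panel_tall and fence above 4 N and contact force between panel_tall and table above 6 N and contact force between the fingers and panel_tall above 3 N and linear speed of panel_tall below 0.02 m/s); the arm keeps its last pose, push and grip.
It fails at once if the panel is rammed: more than 80 N on fence, stop or table (contact force between panel_tall and fence above 80 N or contact force between panel_tall and stop above 80 N or contact force between panel_tall and table above 80 N).
It fails at once if one of the other panels is pulled up or out of the rack (moved 20 mm) (distance of any of panel_mid, panel_short from where it was at the start of the episode above 0.02 m).
It fails at once if a bystander is moved more than 25 mm (distance of any of tin, can_a, can_b, bottle_a, bottle_b from where it was at the start of the episode above 0.025 m).
It also fails if it takes over 40 s, if anything falls off the work surface, if the arm or the gripper's body presses on something with over 40 N, if the wrist force passes 120 N, or if a joint passes its speed limit or range.

ROBOT

A 6-joint arm with a two-finger parallel gripper is mounted at the origin on the work surface. World frame = base frame: x ahead of the robot, y to its left, z up, the work surface at z = 0. Lengths are in m, angles in rad, forces in N, time in s.
With the tool pointing down it reaches from about 0.3 to 0.775 m from the base axis. Payload 14.6 kg.
Tool frame: the origin (TCP) lies midway between the tips of the shut fingers; the grasp point (between the pads) lies 19 mm behind it; z points along the fingers, y is the direction in which the jaws open and shut (so a half turn about z gives the same grasp; the last joint's range is limited). The gripper opens to 85 mm and grips with 20 to 120 N. Pads are 22 mm wide; open, the fingers measure 114 mm over their backs; the gripper's body (76 mm by 85 mm) begins 54 mm behind the grasp point. The pads swing forward as they close: fully open they stand 13 mm farther back than shut.
Start: joints at [-0.067, 0.3, 1.521, -0, 1.321, -0.067], TCP at [0.55, -0, 0.231] pointing down, gripper open.
Joint ranges: [-3.03, 3.03], [-0.79, 2.21], [0.23, 2.52], [-1.04, 4.18], [0, 3.07], [-2.55, 2.55]. Speed limits (rad/s): [2.22, 2.22, 2.57, 3.14, 3.14, 3.14].

INTERFACE

Orientations are given as a unit quaternion [x, y, z, w].
In Python, from workcell import manip gives the robot as it stands. The module is installed in compiled form; this text tells all that it offers.
- The arm moves only by the tool apply_moves, never from a script. Its argument "series" is a list of rows, each a list of 7 numbers: the shift along the tool's x, y, z in m, then the turn, a rotation vector about the tool's x, y, z in rad, then the closure, from 0 (fully open) to 1 (shut). A call has exactly 10 rows; each row shifts and turns the commanded pose from where the row before left it, along the tool's axes as they then stand; what a row does not reach is not made up. A row lasts 1/8 s, in which the tool goes at most 62.5 mm and 10.7 degrees, less where a joint would pass 70% of its speed; a pose out of reach is approached as far as the arm can. A call is refused whole if a number of a shift passes 0.0625 or a number of a turn 0.188, either way. A call with a gripper value outside its range is refused whole. The fingers move at their own pace and stop on an object; "newtons" is the grip in N (left out, the last holds). Time passes only in rows, so rows that do not move let the fingers close, or fill a call up. It gives the time, the measured TCP pose, the force and the opening at its end, in the units of the state.
- manip.state(): the state, without advancing time (a new reading comes with each control period).
- manip.camera(name): name is "scene" or "side" or "wrist"; returns the picture (480x640x3 uint8, red, green, blue); there is no depth.
- manip.calibration(name): a dict with "fx", "fy", "cx", "cy" (pixels), "k1" (the pictures are not rectified: a ray, as slopes to the right and down, at radius r is drawn at 1 + k1 r^2 times it, then the intrinsics apply), "origin" and "orientation" of the camera in the world; the wrist camera has in their place "hand_eye" (4x4, takes a point from camera to tool coordinates, whose origin is the TCP and whose axes are the flange's). Camera axes: x right, y down, z forward; pixel columns grow to the right and rows downward; lengths in m; the calibration is good to about 2 mm. A picture is of the moment at which its call begins: read the wrist's pose just before it. calibration takes no time and is no camera call.
- manip.close_job(): hands the job in, once; it reports no verdict.
The state is a dict: "t": time; "joint_pos": joint angles; "joint_velocities": joint speeds; "joint_efforts": joint torques, N m; "position": TCP position; "tool_rot": TCP orientation; "force": force on the tool from outside, world axes, zero at the start; "wrist_torque": the same for the moment, N m; "finger_gap": finger opening in m.
Only numpy, scipy, OpenCV 4.12 (cv2) and the standard library are available. Lean on these libraries where they do the work, as an engineer would, in place of code of your own. Each camera call takes 0.05 s, during which the arm holds its last target.

## Working session

There is one attempt and no reset: what is moved stays moved. The work goes in short steps, Python scripts to look and compute and a tool call to move; the robot and the scene stay as the last step left them, time stands still between calls to the robot, and variables do not carry over. Pictures are saved under pics/ and viewed, and the job is handed in when it is done.

Besides the shell and the picture viewer there is one more tool, called after "Emit:" as a command line: name --pt "numbers of a row" for each row, then --argument value for the rest. apply_moves: Moves the arm, as the interface text tells. Its arguments: {"type":"object","properties":{"series":{"type":"array"},"newtons":{"type":"number"}},"required":["series"]}

```bash
mkdir -p pics; python3 - <<'E'
from workcell import manip
import cv2
print(manip.state())
for n in ["scene","side","wrist"]:
    im=manip.camera(n); cv2.imwrite(f"pics/{n}0.png",im[:,:,::-1]); print(n,manip.calibration(n))
E
```

```text
{'t': 0.0, 'joint_pos': array([-6.65870996e-02,  3.00486567e-01,  1.52162147e+00,  2.53428739e-05,
        1.32069856e+00, -6.65886506e-02]), 'joint_velocities': array([ 0.00081677, -0.0001709 , -0.00023791, -0.00076571,  0.00127613,
       -0.00183574]), 'joint_efforts': array([ 2.33377898e-03, -5.43485534e+01, -3.61782753e+01,  2.82532977e-05,
        4.14875918e-03, -3.55991256e-05]), 'position': array([5.49751669e-01, 2.67462249e-05, 2.30695746e-01]), 'tool_rot': array([ 7.07108325e-01,  7.07104976e-01, -3.90447589e-04, -4.64885161e-04]), 'force': array([ 0.26345888,  0.03764779, -0.21658705]), 'wrist_torque': array([-0.03990206, -0.0092434 ,  0.01811088]), 'finger_gap': 0.08526249393793996}
scene {'fx': 525.2300881150381, 'fy': 525.2300881150381, 'cx': 321.15664644678975, 'cy': 248.1638233988928, 'k1': -0.04832699049904639, 'origin': array([1.09660012, 0.43626895, 1.19939989]), 'orientation': array([ 0.40891281,  0.87663734, -0.22705128, -0.11289376])}
side {'fx': 552.2840250879219, 'fy': 552.2840250879219, 'cx': 316.28222363990363, 'cy': 244.11989655406208, 'k1': -0.15326982925851615, 'origin': array([0.43596961, 1.03572745, 0.6907277 ]), 'orientation': array([-0.07197112,  0.87366178, -0.48008297,  0.03248979])}
wrist {'fx': 372.52889738137895, 'fy': 372.52889738137895, 'cx': 309.90138729478133, 'cy': 240.08001364111485, 'k1': -0.0723743894745564, 'hand_eye': array([[-4.93483890e-05, -9.52812562e-01, -3.03559251e-01,
         7.74928941e-02],
       [ 9.99999999e-01, -4.78098993e-05, -1.25000845e-05,
         6.42837442e-04],
       [-2.60289972e-06, -3.03559251e-01,  9.52812563e-01,
        -1.41979890e-01],
       [ 0.00000000e+00,  0.00000000e+00,  0.00000000e+00,
         1.00000000e+00]])}
```

View pics/scene0.png

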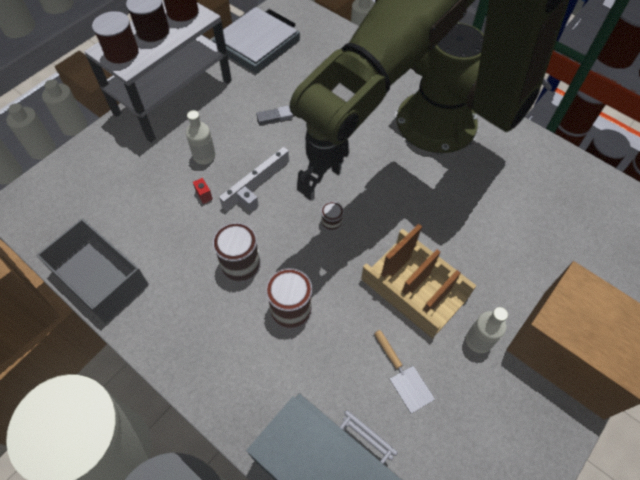

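View pics/side0.png

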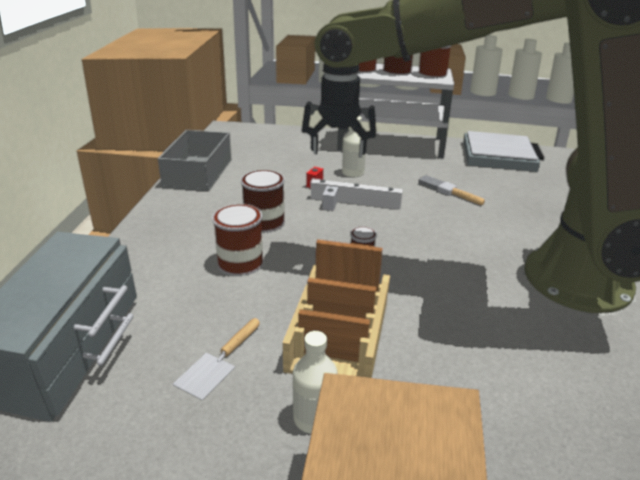

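View pics/wrist0.png

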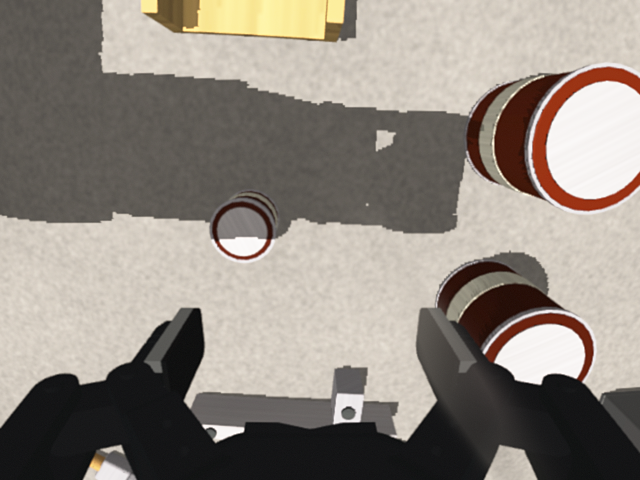

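The tall panel stands in the slot nearest the tin, at scene (403,250) and side (348,265). Look-alikes are the mid panel at scene (422,270) / side (341,293) and the short panel at scene (443,288) / side (334,330). The grey stop is at scene (246,198) / side (329,198), and the red look-alike at scene (202,188) / side (315,177) is to be left alone. Next: close crops.

```bash
cat > h.py <<'E'
import numpy as np,cv2
from workcell import manip
from scipy.spatial.transform import Rotation as R
def cam(n,st=None):
    c=manip.calibration(n)
    if n=="wrist":
        T=np.eye(4);T[:3,:3]=R.from_quat(st["tool_rot"]).as_matrix();T[:3,3]=st["position"]
        M=T@c["hand_eye"];return c,M[:3,:3],M[:3,3]
    return c,R.from_quat(c["orientation"]).as_matrix(),np.array(c["origin"])
def ray(n,uv,st=None):
    c,Rm,o=cam(n,st)
    d=(np.atleast_2d(np.array(uv,float))-[c["cx"],c["cy"]])/[c["fx"],c["fy"]]
    s=d.copy()
    for _ in range(20): s=d/(1+c["k1"]*(s**2).sum(1,keepdims=True))
    v=np.c_[s,np.ones(len(s))]@Rm.T
    return o,v
def onz(n,uv,z,st=None):
    o,v=ray(n,uv,st); return o+v*((z-o[2])/v[:,2])[:,None]
def proj(n,P,st=None):
    c,Rm,o=cam(n,st); p=(np.atleast_2d(P)-o)@Rm; s=p[:,:2]/p[:,2:]
    s=s*(1+c["k1"]*(s**2).sum(1,keepdims=True)); return s*[c["fx"],c["fy"]]+[c["cx"],c["cy"]]
def crop(src,out,x,y,w,h,k):
    im=cv2.imread(src)[y:y+h,x:x+w]; cv2.imwrite(out,cv2.resize(im,None,fx=k,fy=k,interpolation=cv2.INTER_CUBIC))
E
python3 - <<'E'
from h import *
crop("pics/scene0.png","pics/c1.png",350,215,130,100,6)
crop("pics/scene0.png","pics/c2.png",185,140,130,90,6)
crop("pics/side0.png","pics/c3.png",280,230,130,100,6)
crop("pics/side0.png","pics/c4.png",300,165,110,60,7)
E
```

```text
(no output)
```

View pics/c1.png

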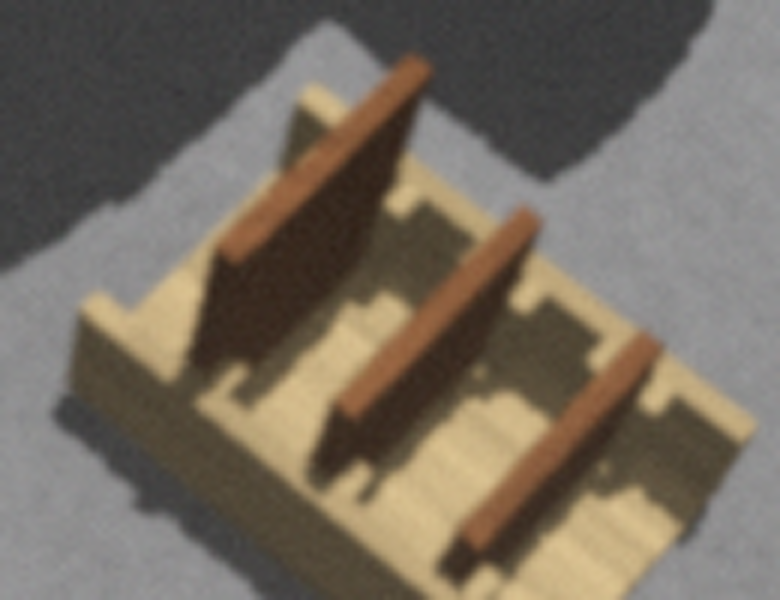

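View pics/c2.png

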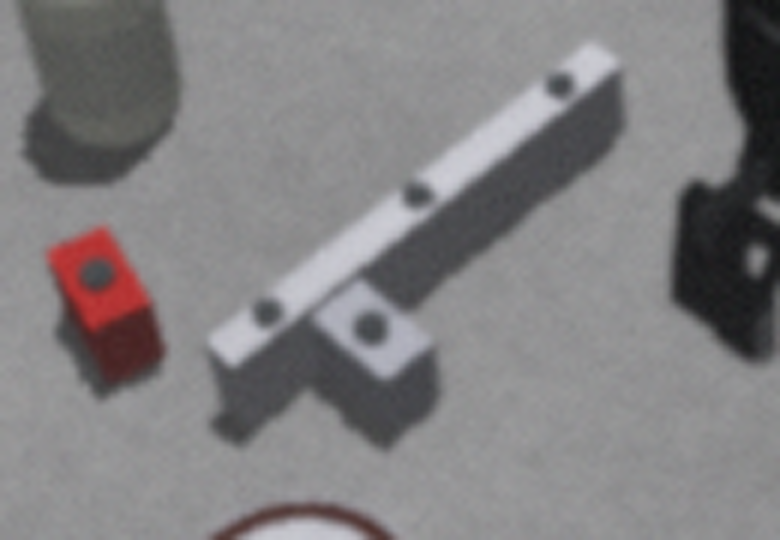

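View pics/c3.png

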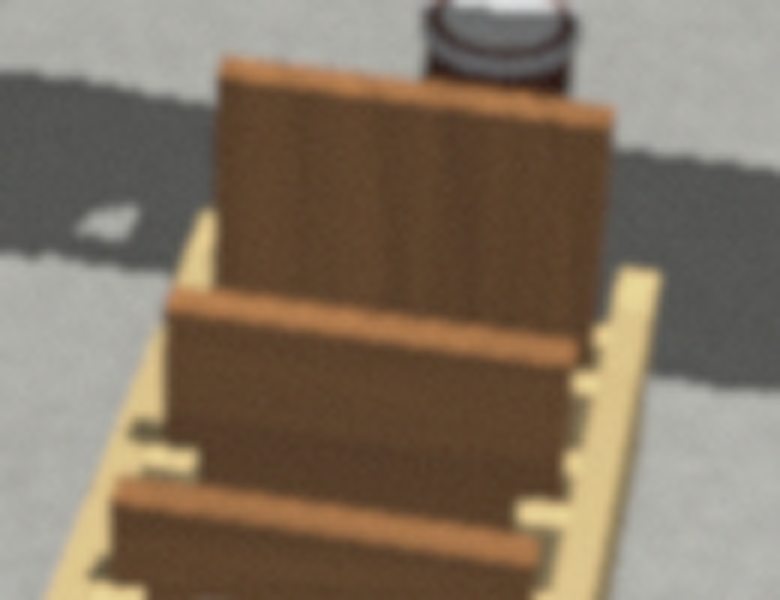

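View pics/c4.png

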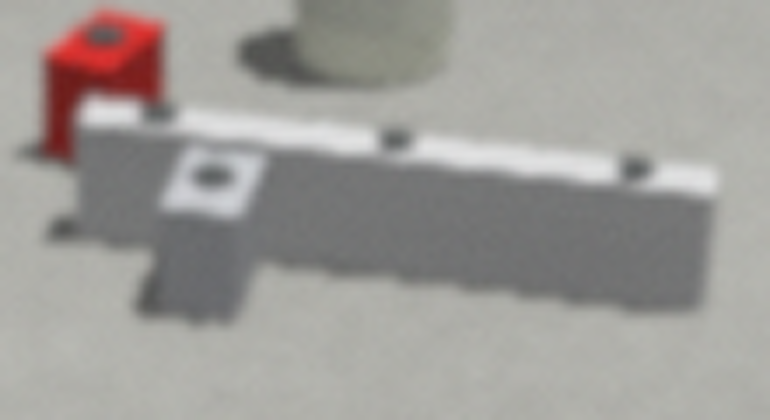

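```bash
python3 - <<'E'
from h import *
np.set_printoptions(precision=4,suppress=True)
def S(p,x,y,k): return [x,y]+(np.array(p,float)+.5)/k-.5
def go(name,n,p,o,z):
    P=onz(n,S(p,*o),z); print(name,n,P[:,:2].round(4).tolist(),"mean",P.mean(0)[:2]); return P
c1=(350,215,6);c2=(185,140,6);c3=(280,230,6);c4=(300,165,7)
def ang(a,b): d=b-a; return np.degrees(np.arctan2(d[1],d[0])), np.hypot(*d[:2])
P=go("panel","scene",[(403,55),(433,72),(238,262),(215,238)],c1,.16)
print(ang((P[0]+P[1])/2,(P[2]+P[3])/2))
P=go("panel","side",[(222,58),(613,105),(613,127),(222,78)],c3,.16)
print(ang((P[1]+P[2])/2,(P[0]+P[3])/2))
P=go("mid","scene",[(518,205),(543,222),(358,418),(335,400)],c1,.12)
print(ang((P[0]+P[1])/2,(P[2]+P[3])/2))
P=go("short","scene",[(642,328),(665,345),(484,550),(460,530)],c1,.10)
P=go("fence","scene",[(595,40),(622,65),(232,368),(208,345)],c2,.05)
print(ang((P[0]+P[1])/2,(P[2]+P[3])/2))
P=go("fence","side",[(718,170),(715,197),(78,127),(85,97)],c4,.05)
print(ang((P[0]+P[1])/2,(P[2]+P[3])/2))
P=go("stop","scene",[(360,280),(438,345),(385,380),(312,318)],c2,.045)
P=go("stop","side",[(185,145),(268,153),(247,217),(160,210)],c4,.045)
for nm,uv,z in [("tin",(334,208),.055),("canA",(236,242),.12),("canB",(290,288),.12)]: print(nm,onz("scene",uv,z))
E
```

```text
panel scene [[0.4441, 0.2006], [0.4429, 0.214], [0.56, 0.2054], [0.5573, 0.1927]] mean [0.5011 0.2032]
(np.float64(-4.094181943550737), np.float64(0.1154773656620744))
panel side [[0.5624, 0.1948], [0.4439, 0.2003], [0.4432, 0.2124], [0.5607, 0.206]] mean [0.5025 0.2034]
(np.float64(-2.876082187386988), np.float64(0.11816541285353838))
mid scene [[0.4471, 0.2663], [0.4471, 0.2782], [0.5643, 0.2713], [0.5638, 0.2602]] mean [0.5056 0.269 ]
(np.float64(-3.1579164914227134), np.float64(0.11710056087511912))
short scene [[0.4498, 0.3318], [0.4503, 0.3429], [0.5689, 0.337], [0.568, 0.3253]] mean [0.5093 0.3342]
fence scene [[0.4052, -0.259], [0.4083, -0.2393], [0.6476, -0.2565], [0.6457, -0.2734]] mean [ 0.5267 -0.257 ]
(np.float64(-3.7751731019561987), np.float64(0.24043781322070296))
fence side [[0.409, -0.2622], [0.4095, -0.2399], [0.6476, -0.2534], [0.6493, -0.2794]] mean [ 0.5289 -0.2587]
(np.float64(-3.671887343010127), np.float64(0.23970783968507628))
stop scene [[0.5745, -0.2496], [0.5777, -0.1984], [0.6065, -0.2033], [0.6034, -0.2514]] mean [ 0.5905 -0.2257]
stop side [[0.6074, -0.2557], [0.5759, -0.2548], [0.577, -0.2019], [0.6088, -0.2016]] mean [ 0.5922 -0.2285]
tin [[ 0.4785 -0.0168  0.055 ]]
canA [[ 0.7389 -0.1075  0.12  ]]
canB [[0.7463 0.0699 0.12  ]]
```

The tall panel's centre is at about (0.502, 0.203) with yaw about -3.3°. The fence is at (0.528, -0.258) with yaw about -3.7°, and the stop at (0.591, -0.227), which sits flush with the fence as expected. First I turn the jaws across the panel.

Emit:
apply_moves --pt "0 0 -0.002 0 0 0.163 0.3" --pt "0 0 -0.002 0 0 0.163 0.3" --pt "0 0 -0.002 0 0 0.163 0.4" --pt "0 0 -0.002 0 0 0.163 0.4" --pt "0 0 -0.002 0 0 0.163 0.4" --pt "0 0 -0.002 0 0 0.163 0.4" --pt "0 0 -0.002 0 0 0.163 0.4" --pt "0 0 -0.002 0 0 0.163 0.4" --pt "0 0 -0.002 0 0 0.163 0.4" --pt "0 0 -0.002 0 0 0.163 0.4" --newtons 80

```text
t: 1.4
position: [0.5499, 0.0, 0.2511]
tool_rot: [0.999, -0.032, -0.0, -0.0]
force: [-0.4, -0.2, 0.2]
finger_gap: 0.0513
```

Emit:
apply_moves --pt "-0.0075 -0.025 0 0 0 0 0.45" --pt "-0.0075 -0.025 0 0 0 0 0.45" --pt "-0.0075 -0.025 0 0 0 0 0.45" --pt "-0.0075 -0.025 0 0 0 0 0.45" --pt "-0.0075 -0.025 0 0 0 0 0.45" --pt "-0.0075 -0.025 0 0 0 0 0.45" --pt "-0.0075 -0.025 0 0 0 0 0.45" --pt "-0.0075 -0.025 0 0 0 0 0.45" --pt "0 0 0 0 0 0 0.45" --pt "0 0 0 0 0 0 0.45"

```text
t: 2.65
position: [0.502, 0.2027, 0.2511]
tool_rot: [1.0, -0.03, -0.0, 0.0]
force: [-0.2, -0.4, 0.2]
finger_gap: 0.047
```

```bash
python3 - <<'E'
from h import *
st=manip.state(); im=manip.camera("wrist"); cv2.imwrite("pics/w1.png",im[:,:,::-1])
np.save("st1.npy",np.r_[st["position"],st["tool_rot"]]); print(st["position"],st["tool_rot"],st["finger_gap"],st["force"])
E
```

```text
[0.50201748 0.20271589 0.25110266] [ 9.99561462e-01 -2.96115791e-02 -1.39494774e-04  1.32976141e-04] 0.04700405780388002 [-0.22905889 -0.42801802  0.21927131]
```

View pics/w1.png

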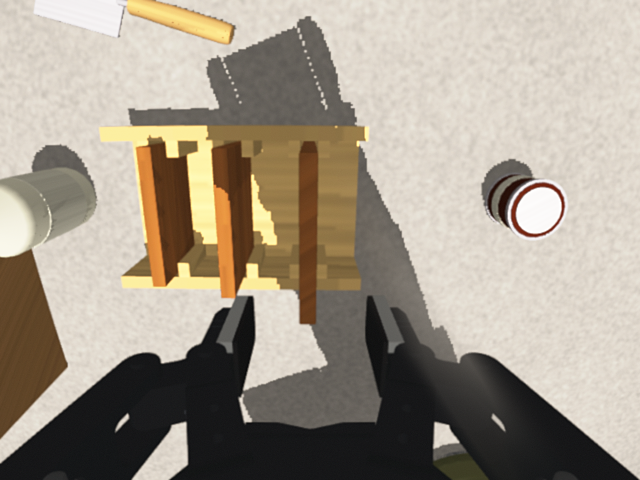

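The wrist picture shows the tall panel, with its top from (308,142) to (308,323), between the open fingers and parallel to them. The mid and short panels are to its left.

```bash
python3 - <<'E'
from h import *
a=np.load("st1.npy"); st=dict(position=a[:3],tool_rot=a[3:])
P=onz("wrist",[(300,142),(318,142),(317,323),(300,324)],.16,st); print(P.round(4), P.mean(0))
Rm=R.from_quat(a[3:]).as_matrix(); print(((P-a[:3])@Rm).round(4))
E
```

```text
[[0.569  0.2046 0.16  ]
 [0.5684 0.1936 0.16  ]
 [0.4441 0.2009 0.16  ]
 [0.444  0.213  0.16  ]] [0.50636471 0.20302039 0.16      ]
[[ 0.0668 -0.0058  0.0911]
 [ 0.0668  0.0051  0.0911]
 [-0.0577  0.0052  0.0911]
 [-0.0585 -0.0069  0.0911]]
```

Emit:
apply_moves --pt "0 0 0.018 0 0 0 0.45" --pt "0 0 0.018 0 0 0 0.45" --pt "0 0 0.018 0 0 0 0.45" --pt "0 0 0.018 0 0 0 0.45" --pt "0 0 0.018 0 0 0 0.45" --pt "0 0 0.018 0 0 0 0.45" --pt "0 0 0.018 0 0 0 0.45" --pt "0 0 0.016 0 0 0 0.45" --pt "0 0 0 0 0 0 0.45" --pt "0 0 0 0 0 0 0.45"

```text
t: 3.95
position: [0.5023, 0.2032, 0.1099]
tool_rot: [1.0, -0.03, 0.0, -0.0]
force: [0.0, 0.0, 0.3]
finger_gap: 0.0467
```

Emit:
apply_moves --pt "0 0 0 0 0 0 0.6" --pt "0 0 0 0 0 0 0.7" --pt "0 0 0 0 0 0 0.8" --pt "0 0 0 0 0 0 0.9" --pt "0 0 0 0 0 0 1" --pt "0 0 0 0 0 0 1" --pt "0 0 0 0 0 0 1" --pt "0 0 0 0 0 0 1" --pt "0 0 0 0 0 0 1" --pt "0 0 0 0 0 0 1"

```text
t: 5.2
position: [0.5021, 0.2033, 0.1096]
tool_rot: [1.0, -0.03, 0.0, -0.0]
force: [0.2, 0.8, 5.2]
finger_gap: 0.0109
```

Emit:
apply_moves --pt "0 0 -0.006 0 0 0 1" --pt "0 0 -0.01 0 0 0 1" --pt "0 0 -0.01 0 0 0 1" --pt "0 0 -0.012 0 0 0 1" --pt "0 0 -0.012 0 0 0 1" --pt "0 0 -0.012 0 0 0 1" --pt "0 0 -0.012 0 0 0 1" --pt "0 0 -0.012 0 0 0 1" --pt "0 0 -0.01 0 0 0 1" --pt "0 0 0 0 0 0 1"

```text
t: 6.45
position: [0.5022, 0.2033, 0.206]
tool_rot: [1.0, -0.03, 0.001, -0.0]
force: [-0.2, 0.5, -1.6]
finger_gap: 0.011
```

```bash
python3 - <<'E'
from h import *
st=manip.state(); print(st["position"],st["tool_rot"],st["finger_gap"],st["force"],st["wrist_torque"])
for n in ["side","wrist"]:
    im=manip.camera(n); cv2.imwrite(f"pics/{n}2.png",im[:,:,::-1])
E
```

```text
[0.50215317 0.20326729 0.20602264] [ 9.99561957e-01 -2.95896396e-02  5.59799673e-04 -1.82022992e-04] 0.010998870201139247 [-0.20593818  0.46612431 -1.56404018] [-0.00258875  0.02460856 -0.03567838]
```

View pics/side2.png

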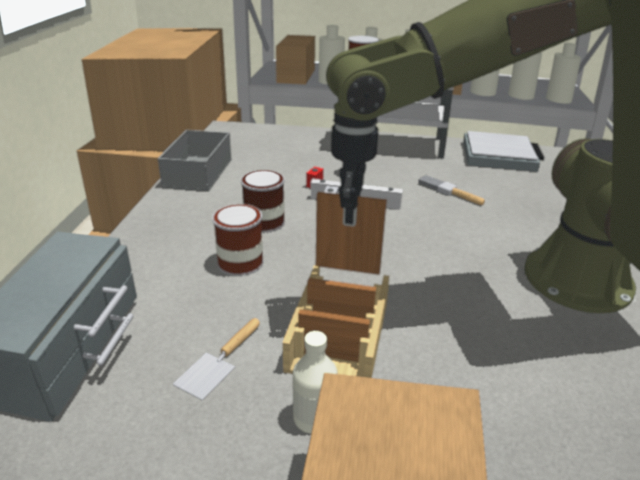

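View pics/wrist2.png

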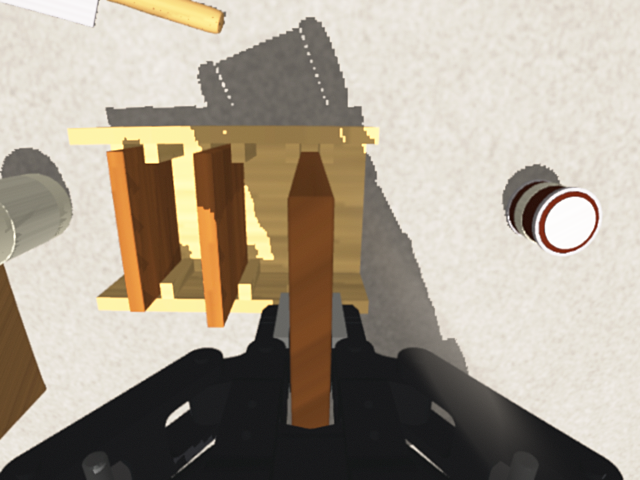

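The panel is out of the rack, hanging straight, with its far top end at wrist pixels (290–332,195). Now I measure where its end lies in the tool frame.

```bash
python3 - <<'E'
from h import *
crop("pics/wrist2.png","pics/w2c.png",260,130,110,100,7)
st=manip.state()
c=manip.calibration("wrist");H=c["hand_eye"]
P=onz("wrist",[(289,195),(333,195)],st["position"][2]+.050,st)
Rm=R.from_quat(st["tool_rot"]).as_matrix(); print(((P-st["position"])@Rm).round(4))
B=onz("wrist",[(300,153),(321,153)],st["position"][2]-.100,st);print(((B-st["position"])@Rm).round(4))
# side view: bottom corners
print(onz("side",[(317,268),(382,273)],.106))
E
```

```text
[[ 0.061 -0.005 -0.05 ]
 [ 0.061  0.006 -0.05 ]]
[[ 0.0595 -0.0061  0.1   ]
 [ 0.0595  0.0073  0.1   ]]
[[0.55885138 0.20817035 0.106     ]
 [0.43909786 0.2033563  0.106     ]]
```

View pics/w2c.png

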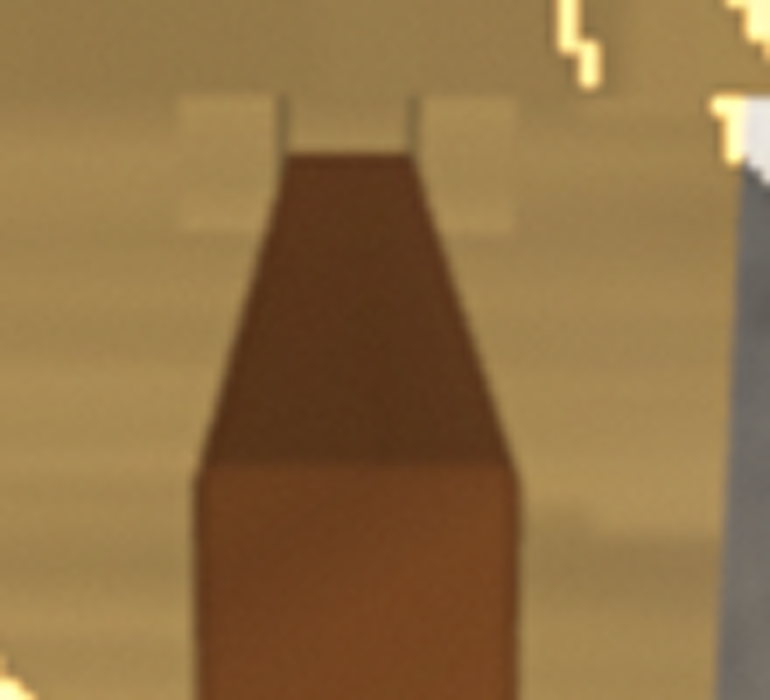

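Emit:
apply_moves --pt "0.0027 0.03 0 0 0 0 1" --pt "0.0027 0.04 0 0 0 0 1" --pt "0.0027 0.05 0 0 0 0 1" --pt "0.0027 0.05 0 0 0 0 1" --pt "0.0027 0.05 0 0 0 0 1" --pt "0.0027 0.05 0 0 0 0 1" --pt "0.0027 0.05 0 0 0 0 1" --pt "0.0027 0.04 0 0 0 0.002 1" --pt "0.0027 0.03 0 0 0 0.002 1" --pt "0.0027 0.02 0 0 0 0.002 1"

```text
t: 7.8
position: [0.5042, -0.2089, 0.2047]
tool_rot: [0.999, -0.033, -0.0, -0.0]
force: [-0.2, 0.8, -1.9]
finger_gap: 0.011
```

Emit:
apply_moves --pt "0 0 0 0 0 0 1" --pt "0 0 0 0 0 0 1" --pt "0 0 0.006 0 0 0 1" --pt "0 0 0.008 0 0 0 1" --pt "0 0 0.008 0 0 0 1" --pt "0 0 0.008 0 0 0 1" --pt "0 0 0.005 0 0 0 1" --pt "0 0 0 0 0 0 1" --pt "0 0 0 0 0 0 1" --pt "0 0 0 0 0 0 1"

```text
t: 9.05
position: [0.5046, -0.2077, 0.1706]
tool_rot: [0.999, -0.033, 0.0, 0.0]
force: [-0.0, 0.2, -1.2]
finger_gap: 0.0115
```

```bash
python3 - <<'E'
from h import *
st=manip.state(); print(st["position"],st["tool_rot"],st["finger_gap"],st["force"],st["wrist_torque"])
np.save("st3.npy",np.r_[st["position"],st["tool_rot"]])
for n in ["wrist","scene","side"]:
    im=manip.camera(n); cv2.imwrite(f"pics/{n}3.png",im[:,:,::-1])
crop("pics/scene3.png","pics/s3c.png",185,130,130,100,6)
E
```

```text
[ 0.50458863 -0.20774788  0.17055454] [ 9.99468386e-01 -3.26018922e-02  2.31797739e-04  8.92558901e-05] 0.01150366352210689 [-0.03852151  0.19293957 -1.17635753] [0.00545587 0.00761081 0.0072341 ]
```

View pics/wrist3.png

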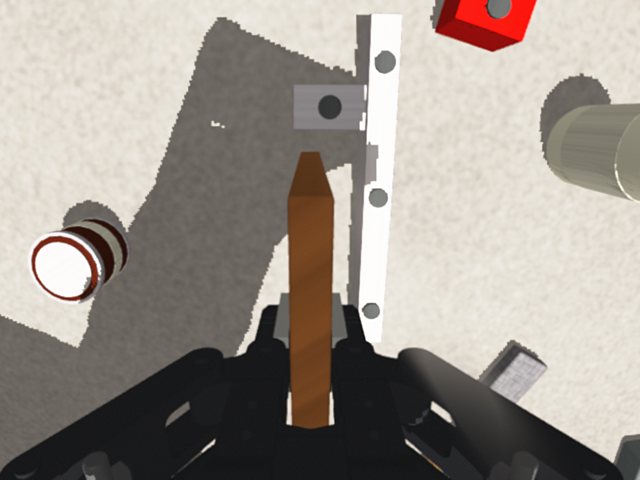

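View pics/s3c.png

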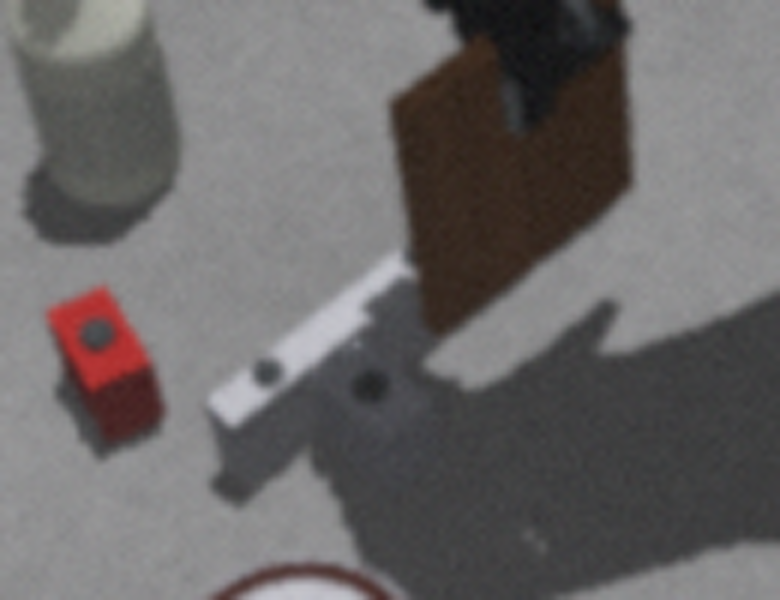

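View pics/side3.png

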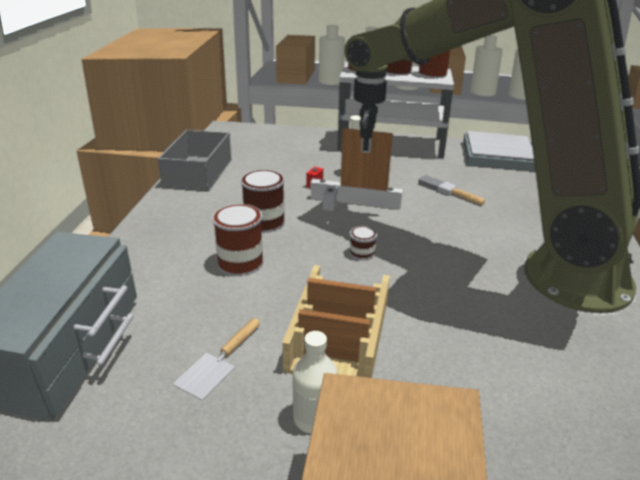

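```bash
python3 - <<'E'
from h import *
a=np.load("st3.npy"); st=dict(position=a[:3],tool_rot=a[3:]); Rm=R.from_quat(a[3:]).as_matrix()
im=cv2.imread("pics/wrist3.png")
e=[]
for r in range(20,330,10):
    row=im[r,360:420].min(1).astype(int)
    w=np.where(row>250)[0]
    if len(w): e.append((360+w.max()+.5,r, 360+w.min()))
e=np.array(e); P=(onz("wrist",e[:,:2],.05,st)-a[:3])@Rm
k=np.polyfit(P[:,0],P[:,1],1); print("back edge slope rad",k,"rms",np.std(P[:,1]-np.polyval(k,P[:,0])))
print(e[:,[0,2]].T)
# world
W=onz("wrist",e[:,:2],.05,st);kw=np.polyfit(W[:,0],W[:,1],1);print("fence ang",np.degrees(np.arctan(kw[0])), np.polyval(kw,.528))
print(W[0],W[-1])
S=onz("wrist",[(294,129),(358,129),(294,85),(366,85)],.045,st);print("stop",S.round(4).tolist(),((S-a[:3])@Rm).round(4).tolist())
crop("pics/wrist3.png","pics/w3c.png",280,70,130,100,6)
E
```

```text
back edge slope rad [0.00364242 0.05758922] rms 0.00025023116610800345
[[400.5 399.5 399.5 398.5 398.5 397.5 397.5 396.5 396.5 395.5 395.5 394.5
  393.5 393.5 392.5 392.5 391.5 391.5 390.5 389.5 388.5 387.5 387.5 386.5
  385.5 384.5 384.5 383.5 382.5 382.5 381.5]
 [372.  372.  372.  371.  371.  371.  370.  365.  369.  369.  363.  368.
  368.  379.  377.  377.  377.  365.  365.  364.  364.  364.  363.  363.
  362.  361.  361.  360.  360.  360.  362. ]]
fence ang -3.945202623182162 -0.267107670802737
[ 0.64296976 -0.27503812  0.05      ] [ 0.4287333 -0.2603222  0.05     ]
stop [[0.5791, -0.2018, 0.045], [0.5762, -0.246, 0.045], [0.6078, -0.204, 0.045], [0.6048, -0.2524, 0.045]] [[0.0739, -0.0108, 0.1256], [0.0739, 0.0335, 0.1256], [0.1027, -0.0105, 0.1256], [0.1029, 0.038, 0.1256]]
```

View pics/w3c.png

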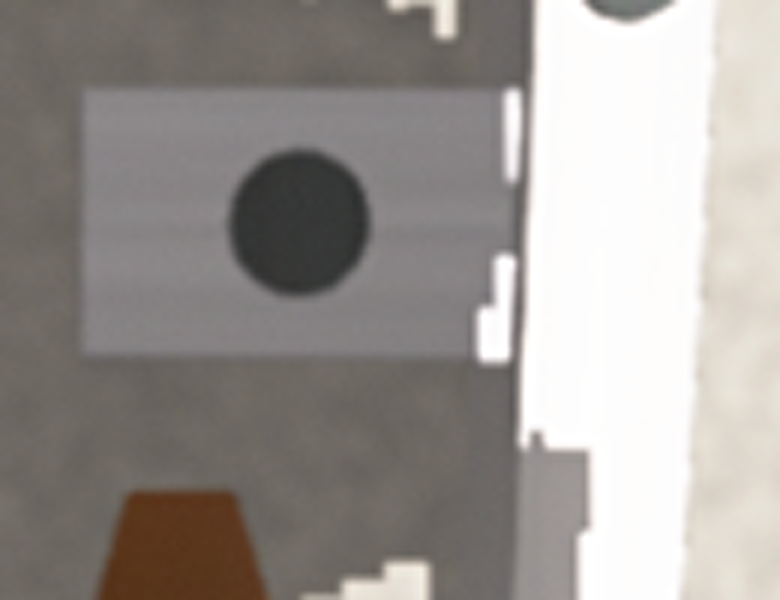

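The fence face is 0.038 from the tool axis, so the gap to the panel is about 31 mm. The tool is parallel to it within 0.004 rad. The stop face is at tool x 0.074, so that gap is about 13 mm. Moving near and down, short of contact.

Emit:
apply_moves --pt "0.001 0.003 0.003 0 0 0 1" --pt "0.001 0.003 0.007 0 0 0 1" --pt "0.001 0.003 0.008 0 0 0 1" --pt "0.001 0.003 0.008 0 0 0.001 1" --pt "0.001 0.003 0.008 0 0 0.001 1" --pt "0.001 0.003 0.008 0 0 0.001 1" --pt "0.001 0.002 0.008 0 0 0.001 1" --pt "0.001 0.002 0.007 0 0 0 1" --pt "0 0 0.003 0 0 0 1" --pt "0 0 0 0 0 0 1"

```text
t: 10.45
position: [0.511, -0.2301, 0.1102]
tool_rot: [0.999, -0.035, -0.0, -0.0]
force: [-0.9, -0.3, -2.0]
finger_gap: 0.0114
```

```bash
python3 - <<'E'
from h import *
st=manip.state(); print(st["position"],st["tool_rot"],st["finger_gap"],st["force"],st["wrist_torque"])
np.save("st4.npy",np.r_[st["position"],st["tool_rot"]])
for n in ["wrist","scene","side"]:
    im=manip.camera(n); cv2.imwrite(f"pics/{n}4.png",im[:,:,::-1])
crop("pics/wrist4.png","pics/w4c.png",270,50,130,100,6)
crop("pics/side4.png","pics/s4c.png",300,125,120,90,6)
E
```

```text
[ 0.5109789  -0.23011192  0.11017783] [ 9.99401400e-01 -3.45952222e-02 -9.52029085e-05 -5.89594969e-05] 0.01139191329380766 [-0.92776057 -0.29809133 -1.95347163] [ 0.02873027 -0.01738829  0.01209121]
```

View pics/wrist4.png

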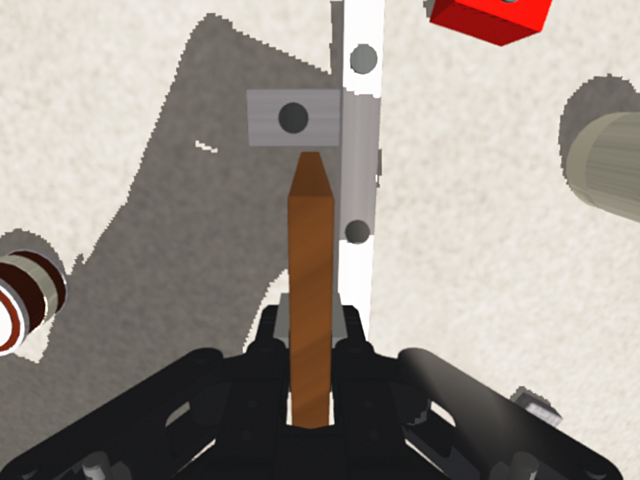

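View pics/s4c.png

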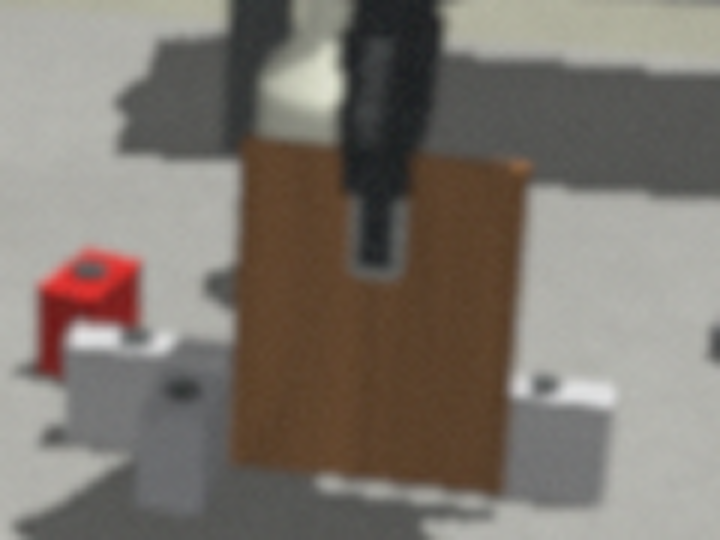

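The panel hangs about 10 mm above the table beside the fence. The stop's near edge in the wrist picture is at row 147 and the fence face at column ~340.

```bash
python3 - <<'E'
from h import *
a=np.load("st4.npy"); st=dict(position=a[:3],tool_rot=a[3:]); Rm=R.from_quat(a[3:]).as_matrix()
f=lambda uv,z:((onz("wrist",uv,z,st)-a[:3])@Rm).round(4).tolist()
print("stop",f([(249,147),(339,147)],.045)); print("fence edges",f([(344,0),(384,0),(341,200),(376.5,200),(337,300),(371.5,300)],.05)); print("end low",f([(300,152),(321,152)],.010))
E
```

```text
stop [[0.0655, -0.0329, 0.0652], [0.0655, 0.016, 0.0652]]
fence edges [[0.1364, 0.0168, 0.0601], [0.1366, 0.0363, 0.0601], [0.0372, 0.0173, 0.0602], [0.0372, 0.037, 0.0602], [-0.0239, 0.0165, 0.0602], [-0.0239, 0.0373, 0.0602]]
end low [[0.0601, -0.0061, 0.1002], [0.0601, 0.0072, 0.1002]]
```

View pics/w4c.png

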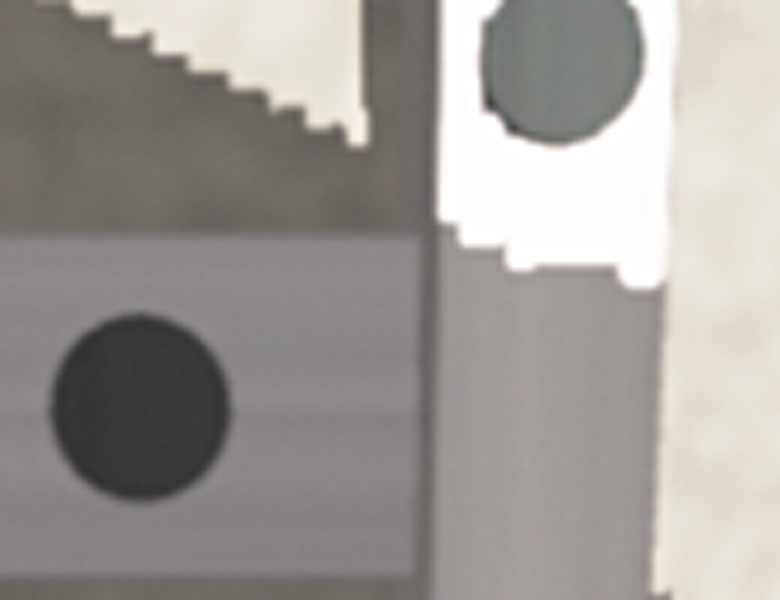

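Emit:
apply_moves --pt "0.0005 0.001 0.001 0 0 0 1" --pt "0.0005 0.001 0.001 0 0 0 1" --pt "0.0005 0.001 0.001 0 0 0 1" --pt "0.0005 0.001 0.001 0 0 0 1" --pt "0.0005 0.001 0.001 0 0 0 1" --pt "0.0005 0.001 0.001 0 0 0 1" --pt "0.0005 0.001 0.001 0 0 0 1" --pt "0.0005 0.001 0.001 0 0 0 1" --pt "0 0 0 0 0 0 1" --pt "0 0 0 0 0 0 1"

```text
t: 11.85
position: [0.5144, -0.2384, 0.1023]
tool_rot: [0.999, -0.035, -0.0, -0.0]
force: [-0.8, -0.1, -1.9]
finger_gap: 0.0107
```

Emit:
apply_moves --pt "0.0003 0 0 0 0 0 1" --pt "0.0003 0 0 0 0 0 1" --pt "0.0003 0 0 0 0 0 1" --pt "0.0003 0 0 0 0 0 1" --pt "0.0003 0 0 0 0 0 1" --pt "0 0 0 0 0 0 1" --pt "0 0 0 0 0 0 1" --pt "0 0 0 0 0 0 1" --pt "0 0 0 0 0 0 1" --pt "0 0 0 0 0 0 1"

```text
t: 13.1
position: [0.5158, -0.2385, 0.1023]
tool_rot: [0.999, -0.035, -0.0, -0.0]
force: [-5.3, -0.3, 0.1]
finger_gap: 0.0112
```

The stop is touched lightly (about 5 N). Now a slow diagonal approach to the table and fence.

Emit:
apply_moves --pt "-0.0003 0.0003 0.0003 0 0 0 1" --pt "0 0.0003 0.0003 0 0 0 1" --pt "0 0.0003 0.0003 0 0 0 1" --pt "0 0.0003 0.0003 0 0 0 1" --pt "0 0.0003 0.0003 0 0 0 1" --pt "0 0.0003 0.0003 0 0 0 1" --pt "0 0 0 0 0 0 1" --pt "0 0 0 0 0 0 1" --pt "0 0 0 0 0 0 1" --pt "0 0 0 0 0 0 1"

```text
t: 14.35
position: [0.5155, -0.2403, 0.1004]
tool_rot: [0.999, -0.035, 0.0, 0.0]
force: [-3.1, 0.3, -1.7]
finger_gap: 0.0111
```

Emit:
apply_moves --pt "0 0.0003 0.0002 0 0 0 1" --pt "0 0.0003 0.0002 0 0 0 1" --pt "0 0.0003 0.0002 0 0 0 1" --pt "0 0 0.0002 0 0 0 1" --pt "0 0 0 0 0 0 1" --pt "0 0 0 0 0 0 1" --pt "0 0 0 0 0 0 1" --pt "0 0 0 0 0 0 1" --pt "0 0 0 0 0 0 1" --pt "0 0 0 0 0 0 1"

```text
t: 15.6
position: [0.5154, -0.2412, 0.0997]
tool_rot: [0.999, -0.035, -0.0, 0.0]
force: [-4.1, 1.6, 1.7]
finger_gap: 0.0114
```

Emit:
apply_moves --pt "0 0.0003 0.0001 0 0 0 1" --pt "0 0.0003 0.0001 0 0 0 1" --pt "0 0.0002 0.0001 0 0 0 1" --pt "0 0 0 0 0 0 1" --pt "0 0 0 0 0 0 1" --pt "0 0 0 0 0 0 1" --pt "0 0 0 0 0 0 1" --pt "0 0 0 0 0 0 1" --pt "0 0 0 0 0 0 1" --pt "0 0 0 0 0 0 1"

```text
t: 16.85
position: [0.5154, -0.2415, 0.0997]
tool_rot: [0.999, -0.035, -0.0, -0.0]
force: [-6.5, 5.6, 6.9]
finger_gap: 0.0107
```

Emit:
apply_moves --pt "0 0.0002 0.0001 0 0 0 1" --pt "0 0.0002 0.0001 0 0 0 1" --pt "0 0.0002 0.0001 0 0 0 1" --pt "0 0.0002 0.0001 0 0 0 1" --pt "0 0 0 0 0 0 1" --pt "0 0 0 0 0 0 1" --pt "0 0 0 0 0 0 1" --pt "0 0 0 0 0 0 1" --pt "0 0 0 0 0 0 1" --pt "0 0 0 0 0 0 1"

```text
t: 18.1
position: [0.5154, -0.2417, 0.0997]
tool_rot: [0.999, -0.034, -0.0, -0.001]
force: [-8.8, 11.5, 10.6]
finger_gap: 0.0112
```

```bash
python3 - <<'E'
from h import *
st=manip.state(); print(st["position"],st["tool_rot"],st["finger_gap"],st["force"],st["wrist_torque"])
np.save("st5.npy",np.r_[st["position"],st["tool_rot"]])
for n in ["wrist","side"]:
    im=manip.camera(n); cv2.imwrite(f"pics/{n}5.png",im[:,:,::-1])
crop("pics/wrist5.png","pics/w5c.png",260,60,130,100,6)
crop("pics/side5.png","pics/s5c.png",300,125,120,90,6)
E
```

```text
[ 0.51541602 -0.24172401  0.09966608] [ 9.99405321e-01 -3.44700321e-02 -1.06575730e-04 -9.00003569e-04] 0.011233304999806768 [-8.80668704 11.48480216 10.60794758] [2.33806747 1.45301012 0.08316453]
```

View pics/wrist5.png

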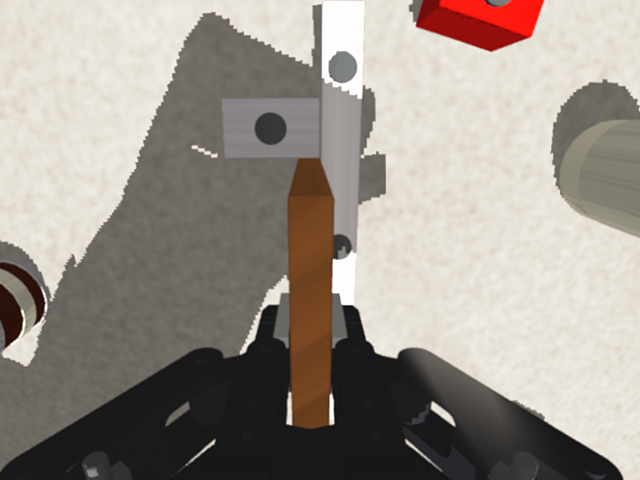

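View pics/w5c.png

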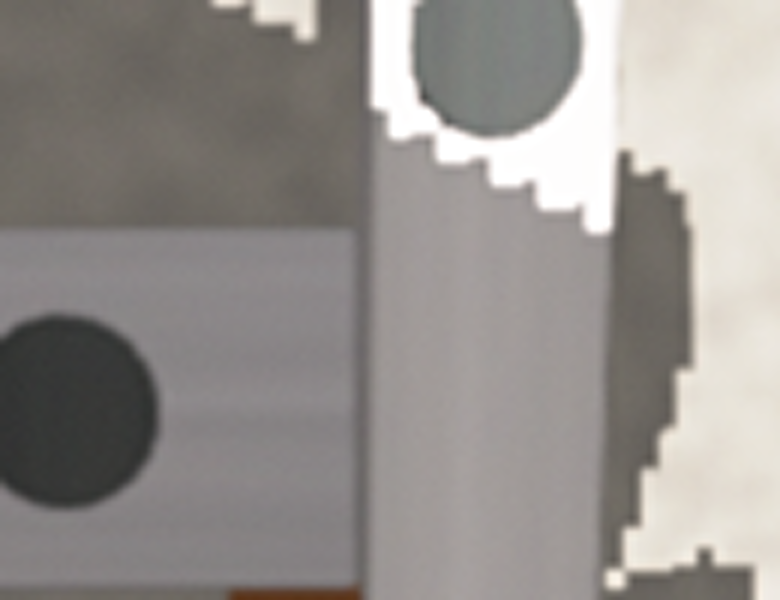

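View pics/s5c.png

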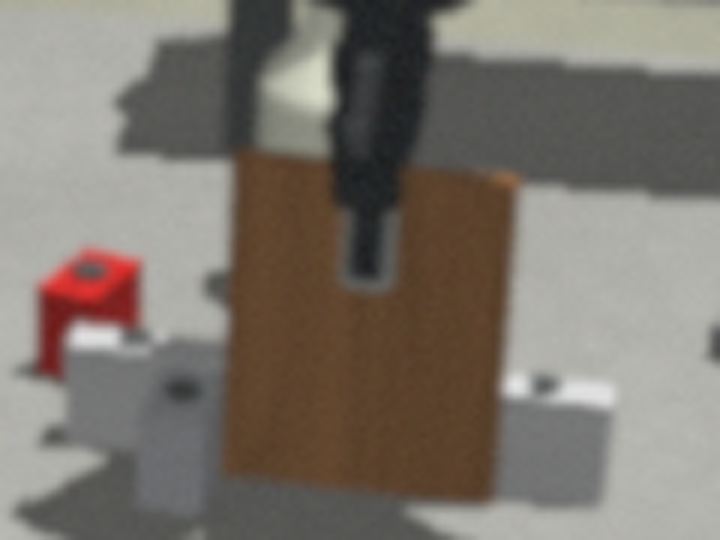

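The panel's end meets the stop at wrist (300–320,158). Its face is against the fence at column ~321, and its lower edge is on the table. I ease the stop push a little and raise the diagonal push to mid-range.

Emit:
apply_moves --pt "-0.0002 0.0001 0.0001 0 0 0 1" --pt "-0.0002 0.0001 0.0001 0 0 0 1" --pt "0 0.0002 0.0002 0 0 0 1" --pt "0 0.0002 0.0001 0 0 0 1" --pt "0 0.0001 0 0 0 0 1" --pt "0 0 0 0 0 0 1" --pt "0 0 0 0 0 0 1" --pt "0 0 0 0 0 0 1" --pt "0 0 0 0 0 0 1" --pt "0 0 0 0 0 0 1"

```text
t: 19.45
position: [0.5154, -0.2419, 0.0996]
tool_rot: [0.999, -0.034, 0.0, -0.001]
force: [-7.9, 16.4, 16.0]
finger_gap: 0.0112
```

Emit:
apply_moves --pt "-0.0002 0 0.0001 0 0 0 1" --pt "-0.0001 0.0001 0.0001 0 0 0 1" --pt "0 0.0001 0 0 0 0 1" --pt "0 0 0 0 0 0 1" --pt "0 0 0 0 0 0 1" --pt "0 0 0 0 0 0 1" --pt "0 0 0 0 0 0 1" --pt "0 0 0 0 0 0 1" --pt "0 0 0 0 0 0 1" --pt "0 0 0 0 0 0 1"

```text
t: 20.7
position: [0.5153, -0.242, 0.0996]
tool_rot: [0.999, -0.034, 0.001, -0.001]
force: [-6.4, 16.5, 16.2]
finger_gap: 0.0111
```

```bash
python3 - <<'E'
from h import *
for i in range(2):
    st=manip.state(); im=manip.camera(["scene","side"][i]); cv2.imwrite(f"pics/f{i}.png",im[:,:,::-1]); print(st["position"],st["finger_gap"],st["force"],st["wrist_torque"])
crop("pics/f0.png","pics/f0c.png",185,130,130,100,6)
E
```

```text
[ 0.51532431 -0.24198403  0.09961837] 0.011080879410319258 [-6.35492943 16.47617441 16.24038057] [3.51096809 1.10969509 0.1439878 ]
[ 0.51533383 -0.24199926  0.09963034] 0.010991966647266803 [-5.37972873 17.46801698 17.10894633] [3.47792582 1.13013489 0.07731133]
```

View pics/f0c.png

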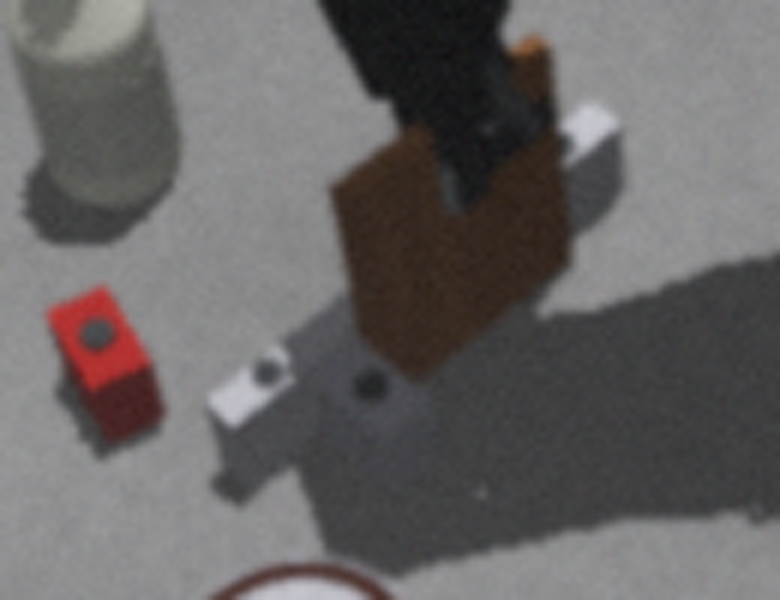

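View pics/f1.png

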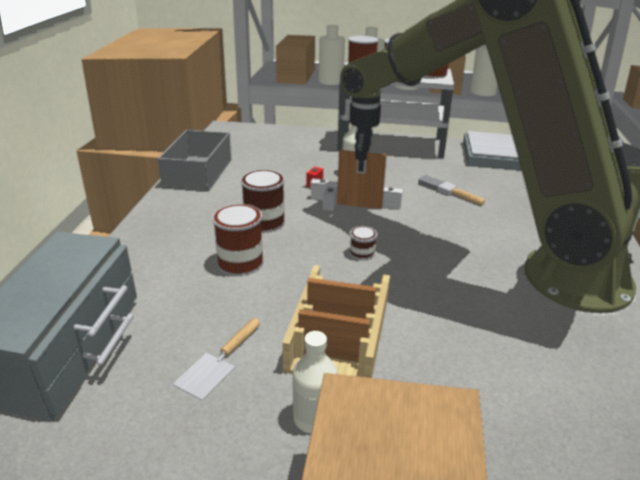

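The panel stands upright against fence and stop (side view 340–385, 150–208). Everything else is where it was, and the push is steady. Handing in.

```bash
python3 -c "
from workcell import manip
print(manip.close_job()); s=manip.state(); print(s['t'],s['force'],s['position'])"
```

```text
the job is handed in; nothing more can be done
None
the job is handed in; nothing more can be done
```

The tall panel is standing on the table against the fence with its end at the stop block, and the arm is still holding it pressed there for you to clamp. I drew it straight up out of the rack slot nearest the tin, carried it over the tin, and lowered it with small steps until it touched the stop, table and fence. I handed the job in at about 21 s.

- **Push:** the last reading before hand-in was about 17 N down and 17 N sideways against the fence, with a light 5 N along the fence towards the stop. This was steady over the last two readings.
- **How that was measured:** those are the total forces felt at the wrist. The shares taken by the fence and the table were not measured separately; friction makes each somewhat lower.
- **Position:** the wrist picture, taken just before the last two small pushes, showed the panel's end at the stop and its face at the fence. The scene and side pictures after them looked the same. The gripper was parallel to the fence within about 0.3°. I judged uprightness by eye only.
- **Everything else:** in the last pictures the other two panels were still in the rack. The tin, both cans, the bottles in view and the red block were where they had been.
- **Small disagreement:** the wrist camera put the panel's length at about 125 mm instead of 120. I took the end position from a later view instead.

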